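Hook the red case shut

TASK

The red case is packed and ready to go: swing the steel hook on its lid shut, until the brass stud sits in the hook's mouth, and let go of it. The grey case is still being filled, so leave its hook open as it is.

Things in the scene. Friction and masses are not known exactly. Their poses are not given: they have to be found in the camera images.
- red_hook (a joint): swing angle of the red case's hook about its upright pivot, rad: 0 = shut, against a firm stop with the stud seated in the hook's mouth; it grows as the hook opens, clockwise seen from above, to 1.8. It starts 0.9 to 1.5 open. To shut it, turn it anticlockwise seen from above by this angle. Light friction (about 1 N at the knob); it stays where it is left.
- red_hook_knob (a point): centre, half-way up, of the black upright finger knob on the red case's hook: round, 14 mm thick at its waist and 18 mm at its head, 40 mm tall, so it begins 20 mm below this point (on the 4 mm thick flat steel arm of the hook) and ends 20 mm above it, 120 mm above the bench. It swings level on a circle of 55 mm radius about the pivot, together with the arm. The red case is a painted steel box 170 x 140 x 70 mm, fixed to the bench; its flat lid is 30 mm below this point.
- red_hook_pivot (a point): the hook's upright pivot axis on the red case's lid, at the height of the hook's arm (78 mm above the bench); fixed to the case. With the case's own axes (x along its 170 mm side, away from the robot, y left, z up), the brass stud (head 14 mm across, its top 86 mm above the bench) stands 96 mm from the pivot along -y; the hook's arm lies along -y when shut and towards -x, over the near part of the lid, when open.
- grey_hook_knob (a point): centre of the like knob on the hook of the grey case, which is of the same form and size as the red one and stands beside it, to its left or right; this hook must be left alone.

How it is judged (in metres and radians):
At the end, for the whole second after the job is handed in: The red case's hook is shut to within 0.175 rad (10 degrees) of its stop, so that the stud is inside its mouth, and at rest; the grey case's hook knob is within 15 mm of where it started (value of joint red_hook below 0.175 rad and velocity of joint red_hook between -0.05 and 0.05 rad/s and distance of grey_hook_knob from where it was at the start of the episode below 0.015 m); the robot touches nothing.
It fails at once if the grey case's hook is moved by more than 15 mm at its knob (distance of grey_hook_knob from where it was at the start of the episode above 0.015 m).
It also fails if it takes over 29 s, if anything falls off the work surface, if the arm or the gripper's body presses on something with over 40 N, if the wrist force passes 120 N, or if a joint passes its speed limit or range.

ROBOT

A 6-joint arm with a two-finger parallel gripper is mounted at the origin on the work surface; the furniture and walls round the work are solid. World frame = base frame: x ahead of the robot, y to its left, z up, the work surface at z = 0. Lengths are in mm, angles in rad, forces in N, time in s.
With the tool pointing down it reaches from about 350 to 725 mm from the base axis. Payload 6 kg.
Tool frame: the origin (TCP) lies midway between the tips of the shut fingers; the grasp point (between the pads) lies ctrl.hold_point_z behind it (ctrl.hold_point_z is the distance from the TCP to the grasp point, in mm); z points along the fingers, y is the direction in which the jaws open and shut (so a half turn about z gives the same grasp; the last joint's range is limited). The gripper opens to 85 mm and grips with 20 to 120 N. Pads are 22 mm wide; open, the fingers measure 114 mm over their backs; the gripper's body (76 mm by 85 mm) begins 54 mm behind the grasp point. The pads swing forward as they close: fully open they stand 13 mm farther back than shut.
Start: joints at [1.669, 0.04, 0.085, 0, -1.615, -0.334], TCP at [140.147, 583.38, 231.261] pointing down, gripper open.
Joint ranges: [-2.56, 2.56], [-1.29, 2.01], [-1.08, 1.49], [-3.29, 1.98], [-2.81, -0.18], [-2.99, 2.99]. Speed limits (rad/s): [2.57, 2.57, 3.01, 3.14, 3.14, 3.14].

INTERFACE

Orientations are given as a unit quaternion [w, x, y, z].
In Python, from plant import ctrl gives the robot as it stands.
- The arm moves only by the tool drive_tool, never from a script. Its arguments are lists of equal length, an entry for each row: "fingers": the opening in per cent of the stroke, from 0 (shut) to 100 (fully open); "slide": the shift along the tool's x, y, z in mm, a list of three; "roll": the turn about the tool's z in units of 5 degrees (1.0 is 5 degrees). A call has 1 to 12 rows; each row is the pose to reach, as a shift and turn from the pose commanded when the call began, along the tool's axes at that moment; what a row does not reach only later rows make up. A row lasts 1/12 s, in which the tool goes at most 41.7 mm and 7.16 degrees, less where a joint would pass 70% of its speed; a pose out of reach is approached as far as the arm can. A call with a gripper value outside its range is refused whole. The fingers move at their own pace and stop on an object; "squeeze" is the grip in N (left out, the last holds). Time passes only in rows, so rows that repeat a pose let the fingers close. It gives the time, the measured TCP pose, the force and the opening at its end, in the units of the state.
- ctrl.sense(): the state, without advancing time (a new reading comes with each control period).
- ctrl.camera(name): name is "scene" or "top" or "wrist"; returns the picture (480x640x3 uint8, red, green, blue); there is no depth.
- ctrl.camera_info(name): a dict with "intrinsics" (3x3 intrinsics, pixels), "rvec" (rotation vector, rad) and "tvec" (3), from world to camera coordinates, as OpenCV has them; the wrist camera has in their place "T_tool_cam" (4x4, takes a point from camera to tool coordinates, whose origin is the TCP and whose axes are the flange's). Camera axes: x right, y down, z forward; pixel columns grow to the right and rows downward; lengths in mm; the calibration is good to about 2 mm. A picture is of the moment at which its call begins: read the wrist's pose just before it. camera_info takes no time and is no camera call.
- ctrl.close_job(): hands the job in, once; it reports no verdict.
The state is a dict: "time": time; "joint_pos": joint angles; "dq": joint speeds; "tau": joint torques, N m; "eef_pos": TCP position; "tool_rot": TCP orientation; "wrist_force": force on the tool from outside, world axes, zero at the start; "wrist_torque": the same for the moment, N m; "grip_width": finger opening in mm.
Only numpy, scipy, OpenCV 4.12 (cv2) and the standard library are available. Lean on these libraries where they do the work, as an engineer would, in place of code of your own. Each camera call takes 0.05 s, during which the arm holds its last target. There are 200 camera calls.

## Working session

There is one attempt and no reset: what is moved stays moved. The work goes in short steps, Python scripts to look and compute and a tool call to move; the robot and the scene stay as the last step left them, time stands still between calls to the robot, and variables do not carry over. Pictures are saved under pics/ and viewed, about 8 in all and at most 12, crops included, and the job is handed in when it is done.

Besides the shell and the picture viewer there is one more tool, called after "Emit:" by a JSON object that holds its "name" and its "arguments", one argument or row to a line. drive_tool: Moves the arm, as the interface text tells. Its arguments: {"type":"object","properties":{"fingers":{"type":"array","items":{"type":"number"}},"slide":{"type":"array","items":{"type":"array","items":{"type":"number"}}},"roll":{"type":"array","items":{"type":"number"}},"squeeze":{"type":"number"}},"required":["fingers","slide","roll"]}

```bash
ls; mkdir -p pics
python3 - <<'E'
from plant import ctrl
import cv2,numpy as np
s=ctrl.sense();print({k:np.round(v,3).tolist() for k,v in s.items()},ctrl.hold_point_z)
for n in("top","scene"):
    cv2.imwrite(f"pics/{n}0.png",ctrl.camera(n)[:,:,::-1]); print(n,ctrl.camera_info(n))
print(ctrl.camera_info("wrist"))
E
```

```text
pics
{'time': 0.0, 'joint_pos': [1.669, 0.041, 0.084, -0.001, -1.615, -0.334], 'dq': [-0.001, 0.002, -0.001, 0.002, 0.001, -0.0], 'tau': [0.001, -36.819, 34.742, 6.932, -0.005, -0.0], 'eef_pos': [139.991, 583.096, 230.254], 'tool_rot': [0.001, 0.993, -0.118, -0.0], 'wrist_force': [0.417, -0.323, 0.478], 'wrist_torque': [0.016, 0.009, -0.088], 'grip_width': 85.261} 18.700000000000003
top {'intrinsics': array([[482.56171324,   0.        , 317.90145169],
       [  0.        , 482.56171324, 232.6003631 ],
       [  0.        ,   0.        ,   1.        ]]), 'rvec': array([ 2.13704307, -2.09397231,  0.19808151]), 'tvec': array([ -2.75942798, 521.01690373, 880.76757987])}
scene {'intrinsics': array([[463.55569811,   0.        , 321.40869513],
       [  0.        , 463.55569811, 238.04979671],
       [  0.        ,   0.        ,   1.        ]]), 'rvec': array([ 2.34762443, -0.74998169,  0.2736495 ]), 'tvec': array([-433.35745763,  313.76431363,  773.88640136])}
{'intrinsics': array([[365.39845658,   0.        , 325.28354847],
       [  0.        , 365.39845658, 234.85948236],
       [  0.        ,   0.        ,   1.        ]]), 'T_tool_cam': array([[-3.10870155e-04, -9.56028812e-01, -2.93272594e-01,
         7.59243607e+01],
       [ 9.99999860e-01, -1.71388713e-04, -5.01300044e-04,
         9.94426542e-01],
       [ 4.28993673e-04, -2.93272709e-01,  9.56028731e-01,
        -1.42408820e+02],
       [ 0.00000000e+00,  0.00000000e+00,  0.00000000e+00,
         1.00000000e+00]])}
```

View pics/top0.png

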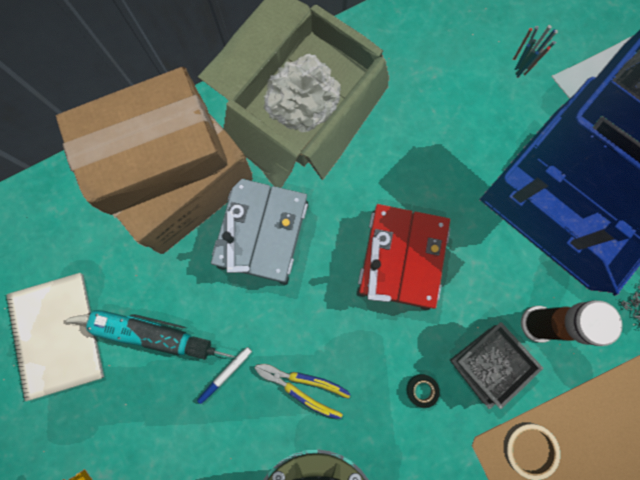

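View pics/scene0.png

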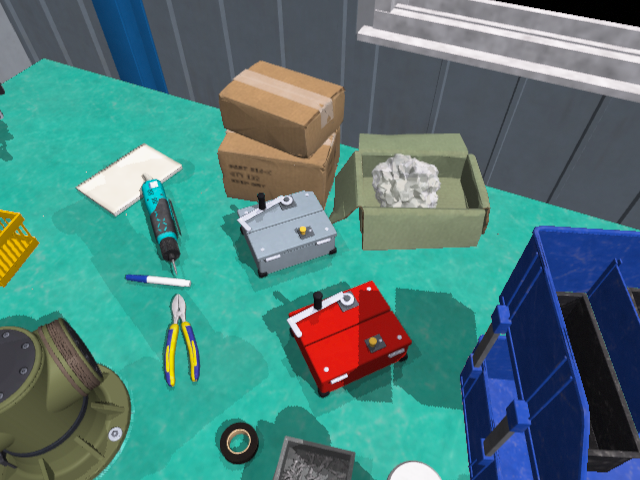

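The top view shows the red case with its pivot washer near (383,239), stud near (435,247) and black knob near (376,265). The hook's arm points towards the robot. The grey case is to the left, with its knob near (228,238). The scene view shows the red pivot near (347,299), stud (373,342) and knob (318,300).

```bash
cat > h.py <<'E'
import cv2,numpy as np
from plant import ctrl
def cam(n):
    i=ctrl.camera_info(n);R=cv2.Rodrigues(i["rvec"])[0];return i["intrinsics"],R,i["tvec"]
def ray(n,uv,z):
    K,R,t=cam(n);d=R.T@np.linalg.inv(K)@[*uv,1];c=-R.T@t;return c+d*(z-c[2])/d[2]
def proj(n,p):
    K,R,t=cam(n);q=K@(R@np.array(p)+t);return q[:2]/q[2]
E
python3 - <<'E'
from h import *
im=cv2.imread("pics/top0.png")
def blob(mask,x0,y0,x1,y1):
    m=mask[y0:y1,x0:x1].astype(np.uint8);n,l,s,c=cv2.connectedComponentsWithStats(m)
    for k in range(1,n):
        if s[k,4]>8: print(s[k],c[k]+[x0,y0])
hsv=cv2.cvtColor(im,cv2.COLOR_BGR2HSV)
print('stud');blob((hsv[...,0]>15)&(hsv[...,0]<35)&(hsv[...,1]>120)&(hsv[...,2]>120),420,232,450,262)
print('knob');blob(im.max(2)<60,360,250,395,285)
for n,uv,z in [("piv",(383,239),80),("stud",(435,247),86),("knob",(376,265),120),("gpiv",(237,211),80),("gknob",(228,238),120)]:
    print(n,ray("top",uv,z).round(1))
for n,uv,z in [("piv",(347,298),80),("stud",(373,341),86),("knobtop",(318,294),120)]: print(n,ray("scene",uv,z).round(1))
a=cv2.resize(im[195:315,350:460],None,fx=5,fy=5,interpolation=cv2.INTER_CUBIC);cv2.imwrite("pics/c1.png",a)
E
```

```text
stud
[11 13  7  7 37] [434.16216216 248.02702703]
knob
[11 10  9 10 61] [374.96721311 264.57377049]
piv [ 505.5 -113.9   80. ]
stud [ 491.3 -208.8   86. ]
knob [451.3 -96.3 120. ]
gpiv [553.8 161.1  80. ]
gknob [494.4 167.2 120. ]
piv [ 507.2 -114.8   80. ]
stud [ 488.4 -210.7   86. ]
knobtop [454.4 -98.7 120. ]
```

View pics/c1.png

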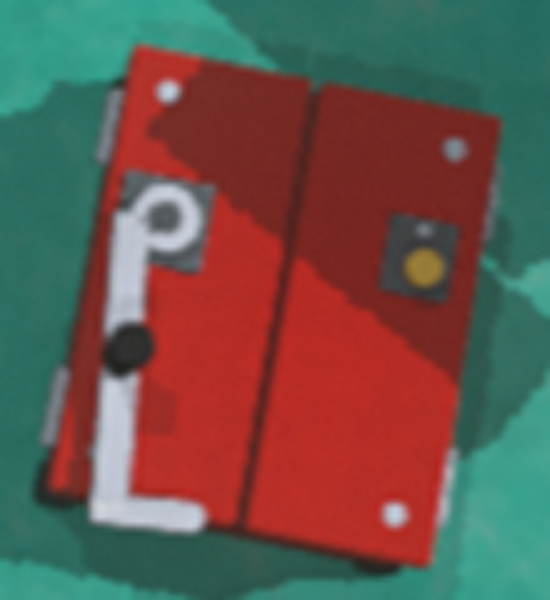

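Emit:
{"name": "drive_tool", "arguments": {
  "fingers": [100,100,100,100,100,100,100,100,100,100,100,100],
  "slide": [
    [19,24,0],
    [38,48,0],
    [57,72,0],
    [76,96,0],
    [95,120,0],
    [114,144,0],
    [133,168,0],
    [152,192,0],
    [171,216,0],
    [190,240,0],
    [209,264,0],
    [228,288,0]
  ],
  "roll": [1.4,2.8,4.2,5.6,7,8.4,9.8,11.2,12.6,14,15.4,16.8]
}}

```text
time: 1.1
eef_pos: [294.7, 248.6, 231.1]
tool_rot: [-0.0, -0.657, 0.754, 0.0]
wrist_force: [1.0, 0.9, -0.3]
grip_width: 85.4
```

```bash
cat >> h.py <<'E'
from scipy.spatial.transform import Rotation as Ro
def tool():
    s=ctrl.sense();w=s["tool_rot"];return np.array(s["eef_pos"]),Ro.from_quat([*w[1:],w[0]]).as_matrix(),s
def yaw(M): return np.degrees(np.arctan2(M[1,0],M[0,0]))
def to(p,yw):
    e,M,s=tool();print("t",s["time"],"pos",e.round(1),"yaw",yaw(M).round(1),"j",np.round(s["joint_pos"],2),"F",np.round(s["wrist_force"],1),"w",s["grip_width"])
    print("slide",(M.T@(np.array(p)-e)).round(1),"roll units(+cw)",round((yaw(M)-yw)/5,2))
E
python3 - <<'E'
from h import *
P=ray("top",(383,238.4),80);S=ray("top",(434.3,248),86);k=ray("top",(375.1,264.4),120);print(P,S,k)
for a,b in((P,S),(P,k)): d=b-a;print(np.hypot(*d[:2]),np.degrees(np.arctan2(d[1],d[0])))
to([k[0],k[1],200],160.6)
E
```

```text
[ 506.61214197 -113.94104249   80.        ] [ 489.37460733 -207.49230024   86.        ] [452.28928024 -94.71792476 120.        ]
95.12607647876423 -100.44008654357538
57.62379336411156 160.51276242889404
t 1.1 pos [294.7 248.6 231.1] yaw -97.8 j [ 1.24 -0.56 -0.41 -0.   -1.73 -1.37] F [ 1.   0.9 -0.3] w 85.4039926786654
slide [ 318.7 -202.9   31. ] roll units(+cw) -51.68
```

Emit:
{"name": "drive_tool", "arguments": {
  "fingers": [42,42,42,42,42,42,42,42,42,42,42,42],
  "slide": [
    [27,-17,0],
    [54,-34,0],
    [81,-51,0],
    [108,-68,0],
    [135,-85,0],
    [162,-102,0],
    [189,-119,0],
    [216,-136,0],
    [243,-153,0],
    [270,-170,0],
    [296,-187,0],
    [319,-203,10]
  ],
  "roll": [1.4,2.8,4.2,5.6,7,8.4,9.8,11.2,12.6,14,15.4,16.8]
}}

```text
time: 2.1
eef_pos: [455.0, -94.9, 222.8]
tool_rot: [0.001, 0.017, 1.0, -0.0]
wrist_force: [-0.0, -0.2, -0.0]
grip_width: 35.7
```

Run:
```python
from h import *
to([452.3,-94.7,200],160.6)
cv2.imwrite("pics/w1.png",ctrl.camera("wrist")[:,:,::-1])
e,M,s=tool();T=ctrl.camera_info("wrist")["T_tool_cam"];K=ctrl.camera_info("wrist")["intrinsics"]
for p in([506.6,-113.9,80],[489.4,-207.5,86],[452.3,-94.7,120]):
    q=K@(np.linalg.inv(T)@[*(M.T@(np.array(p)-e)),1])[:3];print(q[:2]/q[2])
```

```text
t 2.1 pos [455.  -94.9 222.8] yaw 178.1 j [ 0.23 -0.33 -0.26  0.   -1.64 -1.84] F [-0.  -0.2 -0. ] w 35.701009878791744
slide [ 2.8  0.1 22.8] roll units(+cw) 3.5
[309.48483812 281.05283492]
[192.678446   269.14184828]
[330.49664327 231.25218409]
```

View pics/w1.png

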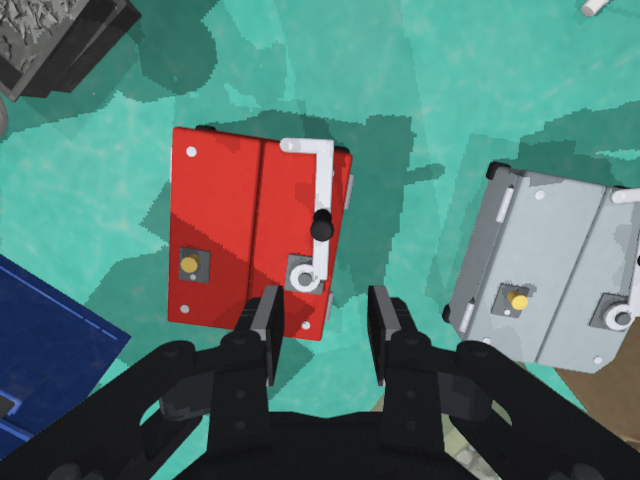

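The wrist view shows the knob head near (321,229), the pivot near (306,278) and the stud near (190,264). The hook is untouched. These are a few pixels off my predictions, so I cross-check the knob.

Run:
```python
from h import *
im=cv2.imread("pics/w1.png");e,M,s=tool();i=ctrl.camera_info("wrist");T=i["T_tool_cam"];K=i["intrinsics"]
def wr(uv,z):
    c=e+M@T[:3,3];d=M@T[:3,:3]@np.linalg.inv(K)@[*uv,1];return (c+d*(z-c[2])/d[2]).round(1)
m=(im[200:250,300:345].max(2)<75).astype(np.uint8);n,l,st,c=cv2.connectedComponentsWithStats(m);print(st[1:],c[1:]+[300,200])
# two-view knob head centre, both as rays
a=[ray("top",(375.1,264.4),z) for z in(90,120)]; b=[wr((321.5,226),z) for z in(90,120)];print(a,b)
print("piv",wr((306,278),80),"stud",wr((190,264.5),86))
print(ray("scene",(318.3,295.5),120))
sc=cv2.imread("pics/scene0.png");m=(sc[285:315,305:335].max(2)<70).astype(np.uint8);n,l,st,c=cv2.connectedComponentsWithStats(m);print(st[1:],c[1:]+[305,285])
cv2.imwrite("pics/c2.png",np.hstack([cv2.resize(im[200:290,285:345],(400,600),interpolation=2),cv2.resize(sc[280:340,285:325],(400,600),interpolation=2)]))
```

```text
[[ 11   9  23  32 561]] [[321.82174688 225.40463458]]
[array([456.24450883, -98.03388953,  90.        ]), array([452.28928024, -94.71792476, 120.        ])] [array([ 456.6, -101.4,   90. ]), array([ 448.3, -100.7,  120. ])]
piv [ 503.7 -116.7   80. ] stud [ 485.3 -209.1   86. ]
[ 453.04165637 -101.45697141  120.        ]
[[  8   7  10  18 135]] [[317.3037037  299.77777778]]
```

View pics/c2.png

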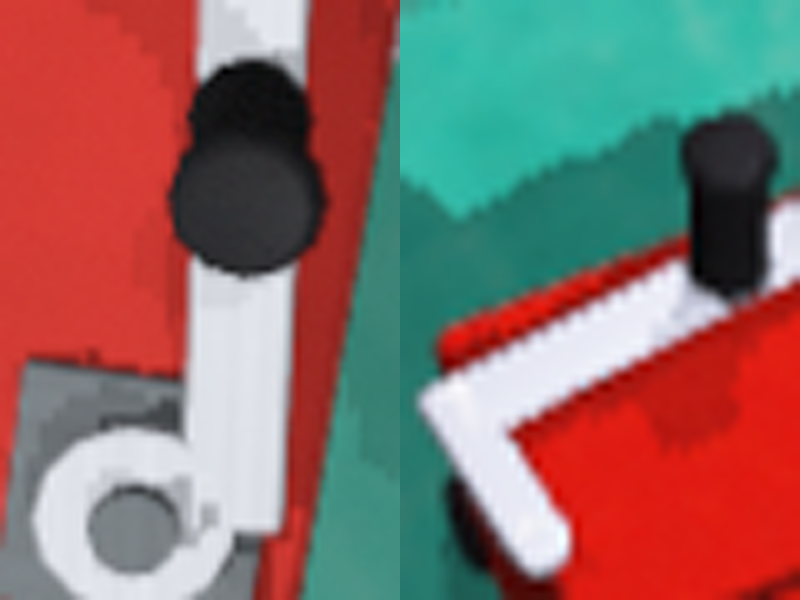

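Emit:
{"name": "drive_tool", "arguments": {
  "fingers": [42,42,42,42,42,42,42,42],
  "slide": [
    [2,-4,20],
    [2,-4,40],
    [2,-4,60],
    [2,-4,85],
    [2,-4,105],
    [2,-4,120],
    [2,-4,132],
    [2,-4,132]
  ],
  "roll": [1.2,2.4,3,3,3,3,3,3]
}}

```text
time: 2.82
eef_pos: [450.4, -96.6, 86.3]
tool_rot: [-0.002, 0.144, 0.99, -0.0]
wrist_force: [0.1, 0.1, -1.1]
grip_width: 36.0
```

Run:
```python
from h import *
e,M,s=tool();to([453,-99,90],163)
cv2.imwrite("pics/w2.png",ctrl.camera("wrist")[:,:,::-1])
P=np.array([505.5,-115.]);y0=163.
for k in range(0,100,8):
    a=np.radians(y0+k);p=[*(P+55*np.array([np.cos(a),np.sin(a)])),e[2]]
    print(k,(M.T@(np.array(p)-e)).round(1),"roll",-k/5)
```

```text
t 2.8167 pos [450.4 -96.6  86.3] yaw 163.5 j [ 0.23 -0.31 -0.5  -0.   -1.39 -2.09] F [ 0.1  0.1 -1.1] w 35.96962490896028
slide [-3.2 -1.6 -3.7] roll units(+cw) 0.1
0 [-3.1 -1.5 -0. ] roll 0.0
8 [-3.5 -9.2 -0. ] roll -1.6
16 [ -5.1 -16.7  -0. ] roll -3.2
24 [ -7.6 -23.9  -0. ] roll -4.8
32 [-11.2 -30.7  -0. ] roll -6.4
40 [-15.6 -37.   -0. ] roll -8.0
48 [-20.9 -42.6  -0. ] roll -9.6
56 [-26.9 -47.3  -0.1] roll -11.2
64 [-33.5 -51.2  -0.1] roll -12.8
72 [-40.6 -54.2  -0.1] roll -14.4
80 [-48.  -56.1  -0.1] roll -16.0
88 [-55.7 -56.9  -0.2] roll -17.6
96 [-63.3 -56.7  -0.2] roll -19.2
```

View pics/w2.png

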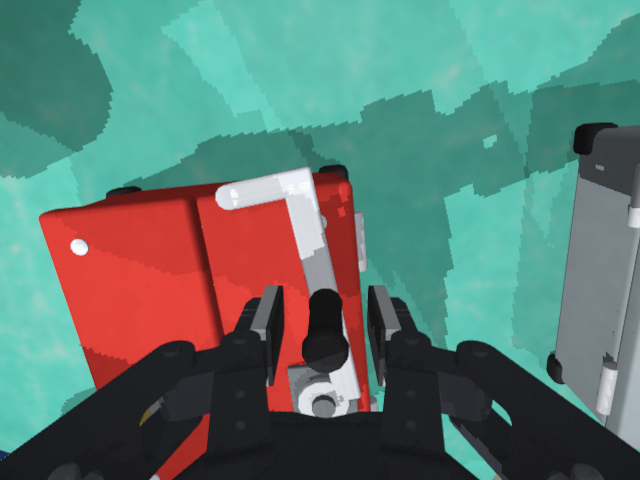

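The knob sits centred between the pads, with the head near (325,345), and nothing is touching. Next I narrow the cage and sweep along the arc.

Emit:
{"name": "drive_tool", "arguments": {
  "fingers": [30,30,30,30,30,30,30,30,30,30,30,30],
  "slide": [
    [-3,-2,-3],
    [-3,-6,-3],
    [-4,-9,-3],
    [-5,-17,-3],
    [-8,-24,-3],
    [-11,-31,-3],
    [-16,-37,-3],
    [-21,-43,-3],
    [-27,-47,-3],
    [-33.5,-51,-3],
    [-40.5,-54,-3],
    [-40.5,-54,-3]
  ],
  "roll": [0,-0.8,-1.6,-3.2,-4.8,-6.4,-8,-9.6,-11.2,-12.8,-14.4,-14.4]
}}

```text
time: 3.87
eef_pos: [477.0, -160.8, 94.1]
tool_rot: [0.001, -0.468, 0.884, -0.001]
wrist_force: [-1.4, 0.4, 0.0]
grip_width: 25.7
```

Run:
```python
from h import *
e,M,s=tool();to(e,0)
cv2.imwrite("pics/w3.png",ctrl.camera("wrist")[:,:,::-1])
P=np.array([505.5,-115.]);print(np.degrees(np.arctan2(*(e[:2]-P)[::-1])),np.hypot(*(e[:2]-P)))
for k in (235,239,243,247,251,255,259,263):
    a=np.radians(k);p=[*(P+55*np.array([np.cos(a),np.sin(a)])),e[2]]
    print(k,(M.T@(np.array(p)-e)).round(1),"roll",round(((yaw(M)-k+180)%360-180)/5,2))
```

```text
t 3.8667 pos [ 477.  -160.8   94.1] yaw -124.2 j [ 0.08 -0.2  -0.39  0.   -1.38 -0.67] F [-1.4  0.4  0. ] w 25.665354312638495
slide [0. 0. 0.] roll units(+cw) -24.84
-121.92013420236961 53.908804941763094
235 [ 1.1  2.9 -0. ] roll 0.16
239 [ 1.  -0.9  0. ] roll -0.64
243 [ 0.7 -4.7  0. ] roll -1.44
247 [ 0.1 -8.5  0. ] roll -2.24
251 [ -0.8 -12.3   0. ] roll -3.04
255 [ -1.9 -15.9   0. ] roll -3.84
259 [ -3.3 -19.5   0. ] roll -4.64
263 [ -4.9 -23.    0.1] roll -5.44
```

View pics/w3.png

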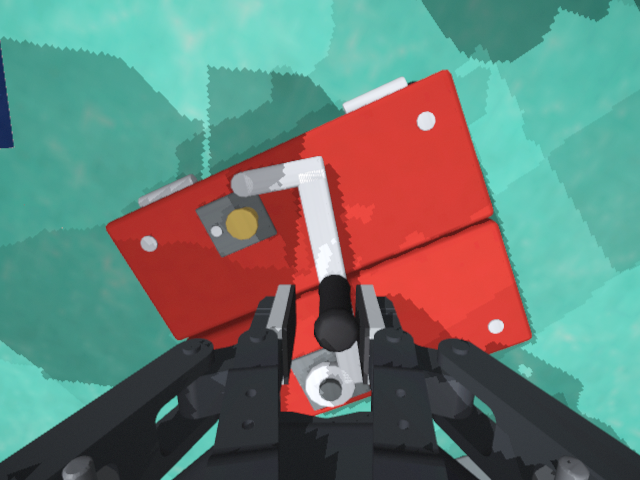

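The hook follows the pads and its mouth is approaching the stud near (240,222). I continue slowly until the force rises.

Emit:
{"name": "drive_tool", "arguments": {
  "fingers": [30,30,30,30,30,30,30],
  "slide": [
    [1,-3,0],
    [0.7,-5,0],
    [0,-8.5,0],
    [-0.5,-10.5,0],
    [-0.8,-12.3,0],
    [-1.4,-14,0],
    [-1.4,-14,0]
  ],
  "roll": [-1,-1.4,-2.2,-2.6,-3,-3.4,-3.4]
}}

```text
time: 4.5
eef_pos: [488.0, -166.9, 93.6]
tool_rot: [0.0, -0.591, 0.807, -0.0]
wrist_force: [-2.8, 0.3, 2.9]
grip_width: 25.6
```

Run:
```python
from h import *
e,M,s=tool();to(e,0)
cv2.imwrite("pics/w4.png",ctrl.camera("wrist")[:,:,::-1])
P=np.array([505.5,-115.])
for k in (251,255,259,263,267):
    a=np.radians(k);p=[*(P+55*np.array([np.cos(a),np.sin(a)])),e[2]]
    print(k,(M.T@(np.array(p)-e)).round(1),"roll",round(((yaw(M)-k+180)%360-180)/5,2))
```

```text
t 4.5 pos [ 488.  -166.9   93.6] yaw -107.6 j [ 0.06 -0.16 -0.36  0.   -1.37 -0.37] F [-2.8  0.3  2.9] w 25.620558827333447
slide [0. 0. 0.] roll units(+cw) -21.52
251 [ 0.2  0.4 -0. ] roll 0.28
255 [ 0.2 -3.4  0. ] roll -0.52
259 [-0.1 -7.3  0. ] roll -1.32
263 [ -0.7 -11.1   0. ] roll -2.12
267 [ -1.5 -14.8   0. ] roll -2.92
```

View pics/w4.png

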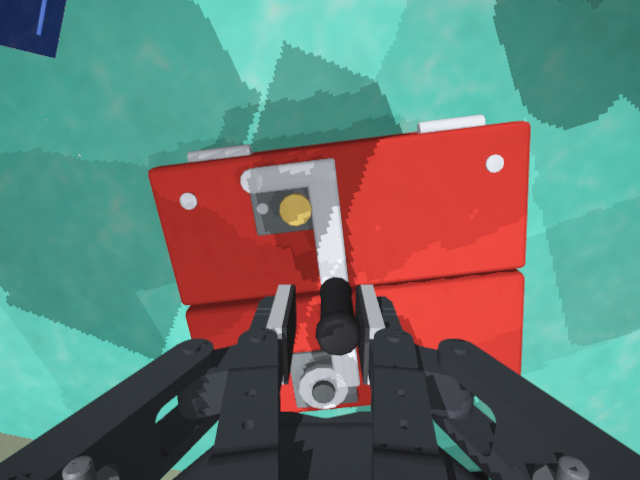

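The stud near (296,211) is inside the mouth, with a few mm left to the arm. I make a last gentle push.

Emit:
{"name": "drive_tool", "arguments": {
  "fingers": [30,30,30,30],
  "slide": [
    [0,-2,0],
    [0,-4,0],
    [0,-6,0],
    [0,-6,0]
  ],
  "roll": [-0.3,-0.6,-1,-1]
}}

```text
time: 4.88
eef_pos: [489.0, -166.6, 92.9]
tool_rot: [-0.003, -0.626, 0.78, 0.005]
wrist_force: [-26.6, 16.5, 17.2]
grip_width: 25.8
```

The hook is against the stop: force rose to about 27 N with only 1 mm of travel. I back off, open the fingers and lift.

Emit:
{"name": "drive_tool", "arguments": {
  "fingers": [30,30,45,45,45,45,45,45,45,45,45,45],
  "slide": [
    [0,4,0],
    [0,8,0],
    [0,9,0],
    [0,9,0],
    [0,9,0],
    [0,9,-10],
    [0,9,-30],
    [0,9,-55],
    [0,9,-80],
    [0,9,-105],
    [0,9,-130],
    [0,9,-130]
  ],
  "roll": [0,0,0,0,0,0,0,0,0,0,0,0]
}}

```text
time: 5.88
eef_pos: [486.6, -167.6, 229.3]
tool_rot: [0.003, -0.626, 0.78, -0.004]
wrist_force: [-0.1, -0.0, 1.1]
grip_width: 38.1
```

Run:
```python
from h import *
e,M,s=tool();to(e,0)
im=ctrl.camera("wrist")[:,:,::-1];cv2.imwrite("pics/w5.png",im)
```

```text
t 5.8833 pos [ 486.6 -167.6  229.3] yaw -102.6 j [ 0.06 -0.2  -0.14  0.   -1.62 -0.28] F [-0.1 -0.   1.1] w 38.11507825446257
slide [0. 0. 0.] roll units(+cw) -20.51
```

View pics/w5.png

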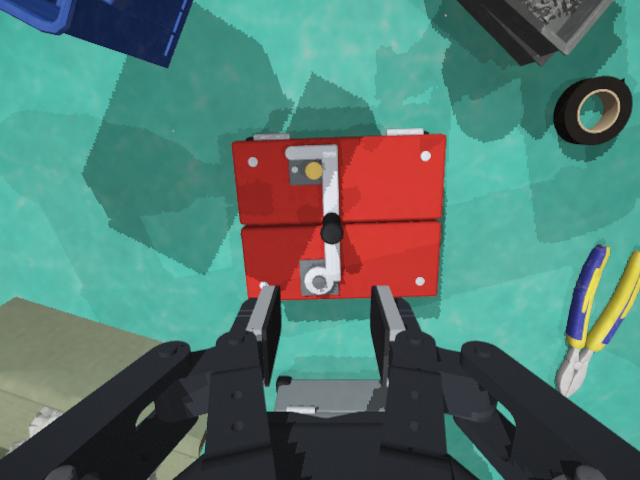

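The lifted wrist view shows the hook shut. Its arm lies along the case axis, from (331,275) to (330,150). The stud near (314,171) is seated in the mouth and the gripper is clear. I now hand in.

```bash
python3 -c "
from plant import ctrl
print(ctrl.close_job(), ctrl.sense()['time'])"
```

```text
the job is handed in; nothing more can be done
the job is handed in; nothing more can be done
```

The red case's hook is shut on its stud and released, and I handed the job in. I caged the knob loosely between the fingers and swung it anticlockwise along its arc. At the stop the force rose to about 31 N and travel stopped. I then backed off, opened the fingers and lifted clear.

- **Last checks:** The final wrist picture, at 5.9 s, shows the stud seated in the mouth and the arm parallel to the case, within about 2° by eye. The wrist force was about 1 N with the TCP at 229 mm, so the robot was touching nothing.
- **Grey case:** The gripper never worked near it. I did not take a fresh measurement of its knob at the end.
- **Disagreements:** The cameras differed by 2–6 mm on the knob and pivot positions. My raw opening angle came out near 1.7 rad, above the stated 0.9–1.5. I put that down to the hook arm being offset from its pivot, so I relied on the stop force rather than a computed angle.

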